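# Level the worktop shelf with its foot key

### The job

Level the little worktop shelf: take the T-shaped key from its stand, stand it fully home in the square socket of the shelf's levelling foot, press it down so that the sprung end of the shelf sits firmly on its stop, and turn the key until the steel ball of the level rests in the middle, between its two marks. The level reads true only while the shelf is pressed down, so finish holding: still gripping the upright key and pressing down through it, with the ball at rest between the marks.

Things in the scene. Friction and masses are not known exactly. Their poses are not given: they have to be found in the camera images.
- key: Plain steel T key, loose, 80 mm tall, 0.12 kg, at first upright in the stand. Origin at the centre of the shank's lower end, z up. Shank 12 x 12 mm square (sides along the key's x and y), lowest 5 mm a 9.5 mm square lead. Cross bar on top: 62 mm along x, 14 mm thick along y, 60 to 80 mm above the origin; pinch it across its thickness from above.
- stand: Fixed plain wooden block 60 x 60 x 30 mm holding the key, origin at the centre of its underside. Its square hole (14 mm wide, 22 mm deep, floor 8 mm above the worktop) is in the middle of its top.
- shelf: Low wooden shelf, base fixed on the worktop; origin on the worktop under its middle. Board 150 mm (x) by 278 mm (y = -108 to +170), top 60 mm up. It pivots on two legs at y = +150; the levelling foot is at x = 0, y = -135 mm, beyond the board's -y end. On it a fixed brown bowl (57 mm high, 129 wide) at x = 8, y = 88 and the ball level at x = -52, y = -28 mm.
- foot: Dark steel levelling foot: square head 36 x 36 x 28 mm with a square socket in its top, turning about its upright z axis; origin at the centre of the head's underside. Turning it clockwise seen from above raises its end of the shelf. About 0.12 N m of friction; it stays where left. At the start it needs 0.3 to 1.5 rad of clockwise turn to level the shelf.
- socket_mouth (a point): Centre of the mouth of the square socket in the top of the foot's head, 69 to 75 mm above the worktop when pressed (6 mm higher while not). Hole 14 x 14 mm, sides along this point's x and y, 20 mm deep with a solid floor, slightly chamfered. The key fits at any of its four quarter turns and has about 0.15 rad of play.
- seat (a joint): How far the sprung foot end of the shelf floats above its stop, rad: 0.02 when nothing presses on it (foot end about 6 mm up), 0 when pressed down firmly onto the stop. A push of about 6 N down on the foot seats it; beyond that it is rigid.
- ball_center (a point): Centre of the 14 mm dark steel ball that rolls in the level's open channel towards the low end; it takes about 1.5 s to settle.
- level_mid (a point): Middle of the level's channel (aluminium, 24 mm wide, 138 long, 26 high at its ends, along the shelf's y), at the ball's height, between two thin black marks 14.5 mm to either side; y points from foot to legs. Ball offset along y: 1 mm per 0.001 rad of slope. 1 rad of clockwise turn of the foot moves it 30 mm to +y; pressing the floating shelf onto its stop moves it 20 mm to -y.
Mind the look-alikes: they are no part of the job. What is shaped like the key but red is not meant.

How it is judged:
By the outcome, as a careful person would: the job done as asked, in the order asked, and still so for the second after the job is handed in, while the arm keeps its last pose, push and grip.
It also fails if it takes over 72 s, if anything falls off the work surface, if the arm or the gripper's body presses on something with over 40 N, if the wrist force passes 120 N, or if a joint passes its speed limit or range.

### The arm

A 7-joint arm with a two-finger parallel gripper is mounted at the origin on a cart in front of the work surface, level with it; the furniture and walls round the work are solid. World frame = base frame: x ahead of the robot, y to its left, z up, the work surface at z = 0. Lengths are in mm, angles in rad, forces in N, time in s.
With the tool pointing down it reaches from about 400 to 875 mm from the base axis. Payload 4.4 kg.
Tool frame: the origin (TCP) lies midway between the tips of the shut fingers; the grasp point (between the pads) lies 19 mm behind it; z points along the fingers, y is the line along which they close (so a half turn about z gives the same grasp; the last joint's range is limited). The gripper opens to 85 mm and grips with 20 to 120 N. Pads are 22 mm wide; open, the fingers measure 114 mm over their backs; the gripper's body (76 mm by 85 mm) begins 54 mm behind the grasp point. The pads swing forward as they close: fully open they stand 13 mm farther back than shut.
Start: joints at [-1.336, 0.628, 0.038, 1.517, -0.027, 0.996, -0.02], TCP at [192.561, 620.837, 231.313] pointing down, gripper open.
Joint ranges: [-3.06, 3.06], [-0.37, 2.12], [-1.25, 1.32], [0.18, 2.47], [-1.1, 4.24], [0.23, 1.98], [-2.94, 2.94]. Speed limits (rad/s): [2.57, 2.57, 3.14, 3.14, 3.14, 3.14, 3.14].

### API

Orientations are given as [roll, pitch, yaw] about the fixed x, y, z axes, in that order (R = Rz(yaw) Ry(pitch) Rx(roll)).
In Python, from cell import telemetry, eyes, ctrl, finder gives the robot as it stands.
- The arm moves only by the tool move_arm, never from a script. Its argument "steps" is a list of rows, each a list of 7 numbers: the turn, a rotation vector about the world's x, y, z in degrees, then the shift along the world's x, y, z in m, then the finger opening in m, from 0 to 0.0854. A call has 1 to 5 rows; each row shifts and turns the commanded pose from where the row before left it; what a row does not reach is not made up. A row lasts 1/10 s, in which the tool goes at most 50 mm and 8.59 degrees, less where a joint would pass 70% of its speed; a pose out of reach is approached as far as the arm can. A call with a gripper value outside its range is refused whole. The fingers move at their own pace and stop on an object; the grip force is fixed at half the most. Time passes only in rows, so rows that do not move let the fingers close. It gives the time, the measured TCP pose, the force, the opening and the grip force at its end, in the units of the state.
- telemetry.read_state(): the state, without advancing time (a new reading comes with each control period).
- eyes.get_image(name): name is "scene" or "side" or "wrist"; returns (picture, depth): 384x512x3 uint8, blue, green, red; 384x512 float32, mm along the optical axis (not along the pixel's ray), 0 where there is no reading.
- eyes.calibration(name): a dict with "fx", "fy", "cx", "cy" (pixels), "position" and "attitude" of the camera in the world. Camera axes: x right, y down, z forward; pixel columns grow to the right and rows downward; lengths in mm; the calibration is good to about 2 mm. The wrist camera is an equidistant fisheye: a pixel r from the principal point sees the ray r / f radians off the axis. A picture is of the moment at which its call begins: read the wrist's pose just before it. calibration takes no time and is no camera call; for the wrist camera it gives the pose at the moment of the call.
- ctrl.finish_job(): hands the job in; it is judged then, once.
Trained networks look in the newest picture that a camera, given by its name, has taken for a name from the list of things; names that differ only in an ending like _2 or _b are one class to them, and where a whole thing is asked for, a point or a joint stands for the part that bears it (a point fixed in the world has none). Each returns a list of dicts, best first, with "confidence" (0 to 1); they miss things now and then, are a little off and sometimes report something else, mostly with a low value. They report only what shows in the picture. A call takes as long as a camera call. They do not tell look-alikes from the thing itself.
- finder.boxes_of(camera, name): "location" ([x, y, z] in mm, in the coordinates of the camera as it stood for that picture, good to about 4 mm: the middle of the surface that is visible of it).
- finder.cut_out(camera, name): "mask" (384x512 bool, what is visible of it).
- finder.pinpoint(camera, name): "location" ([x, y, z] in mm, in the coordinates of the camera as it stood for that picture, good to about 4 mm: a listed point, or the origin of a listed thing).
The state is a dict: "clock": time; "qpos": joint angles; "qd": joint speeds; "tau": joint torques, N m; "eef_pos": TCP position; "tool_rot": TCP orientation; "force": force on the tool from outside, world axes, zero at the start; "torque": the same for the moment, N m; "width": finger opening in mm; "gripper_force": force on a finger pad.
Only numpy, scipy, OpenCV 4.12 (cv2) and the standard library are available. Lean on these libraries where they do the work, as an engineer would, in place of code of your own. Each camera call takes 0.05 s, during which the arm holds its last target. There are 200 camera calls.

## Working session

There is one attempt and no reset: what is moved stays moved. The work goes in short steps, Python scripts to look and compute and a tool call to move; the robot and the scene stay as the last step left them, time stands still between calls to the robot, and variables do not carry over. Pictures are saved under pics/ and viewed, at most 10 in all, crops included, and the job is handed in when it is done.

Besides the shell and the picture viewer there is one more tool, called after "Call:" in YAML: its name, and indented under it one key for each argument. move_arm: Moves the arm, as the interface text tells. Its arguments: {"type":"object","properties":{"steps":{"type":"array"}},"required":["steps"]}

```bash
ls; mkdir -p pics; cat > h.py <<'E'
import numpy as np, cv2
from scipy.spatial.transform import Rotation as R
from cell import telemetry, eyes, ctrl, finder
def cal(n):
    c=eyes.calibration(n); return c
def att(c):
    a=np.array(c["attitude"],float)
    return a if a.shape==(3,3) else R.from_euler('xyz',a).as_matrix()
def w(c,p): return att(c)@np.array(p,float)+np.array(c["position"])
def find(cam,name,fn='pinpoint',c=None):
    c=c or cal(cam)
    for d in getattr(finder,fn)(cam,name)[:4]:
        print(cam,name,fn,round(d["confidence"],2),np.round(w(c,d["location"]),1))
E
python3 - <<'E'
from h import *
print(telemetry.read_state())
ims=[]
for n in("scene","side","wrist"):
    c=cal(n);print(n,c)
    im,d=eyes.get_image(n);ims.append(im)
    for k in("key","stand","shelf","foot","socket_mouth","ball_center","level_mid"):find(n,k,c=c)
cv2.imwrite('pics/a.png',ims[0]);cv2.imwrite('pics/b.png',ims[1])
E
```

```text
pics
{'clock': 0.0, 'qpos': array([-1.33578671,  0.62934171,  0.03843468,  1.51835274, -0.02700294,
        0.99630217, -0.01998777]), 'qd': array([ 0.00109663, -0.00118131,  0.00123992,  0.00192451,  0.00013779,
       -0.0013321 ,  0.00141341]), 'tau': array([ 8.70397398e-04, -5.63399220e+01,  1.22652322e+00, -1.93441558e+01,
        1.10910862e-02,  1.07439252e-02,  4.32508642e-06]), 'eef_pos': array([192.37484827, 620.2330873 , 230.39669907]), 'tool_rot': array([-3.13970651e+00,  1.76538669e-05,  2.84079991e+00]), 'force': array([ 0.41063319, -0.90657662, -0.7494969 ]), 'torque': array([-0.00093074, -0.02164731,  0.07418447]), 'gripper_force': 0.0, 'width': 85.26013062325556}
scene {'fx': 368.2897083206484, 'fy': 368.2897083206484, 'cx': 261.3414263963732, 'cy': 193.52909904904618, 'position': array([ -95.8849965 , -530.5782195 ,  433.25779522]), 'attitude': array([-1.98987711,  0.01056198, -0.85696947])}
scene key pinpoint 0.96 [ 438.4 -323.4    3.3]
scene key pinpoint 0.57 [ 434.7 -225.2   10.7]
scene stand pinpoint 0.78 [ 438.7 -220.4   -0.7]
scene shelf pinpoint 0.69 [517.7  
[... 532 characters left out ...]
7.8 -228.     8.3]
side key pinpoint 0.52 [ 439.8 -326.6   -1.1]
side stand pinpoint 0.66 [ 4.373e+02 -2.259e+02  2.000e-01]
side stand pinpoint 0.28 [ 437.7 -225.5    7.7]
side foot pinpoint 0.71 [516.9  87.4   4.4]
side foot pinpoint 0.55 [536.4 -47.5  45.5]
side socket_mouth pinpoint 0.63 [540.  -44.5  75.6]
side level_mid pinpoint 0.93 [465.2  49.9  74.1]
side level_mid pinpoint 0.22 [538.4 -45.2  74.5]
wrist {'fx': 297.3186396354542, 'fy': 297.3186396354542, 'cx': 254.62606867025863, 'cy': 192.68609400787227, 'position': array([121.13388321, 642.73325574, 372.27106716]), 'attitude': array([ 2.84562102e+00, -3.34126208e-04,  1.26928561e+00])}
wrist shelf pinpoint 0.82 [513.9  83.3  -3. ]
```

View both.

View pics/a.png

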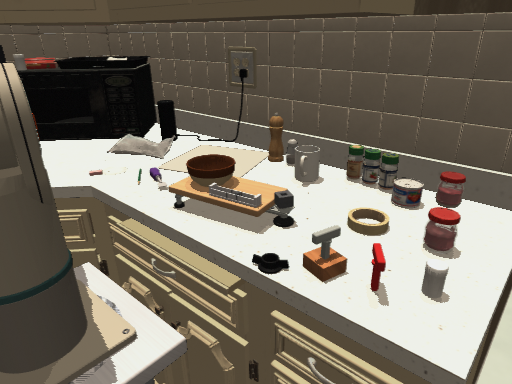

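View pics/b.png

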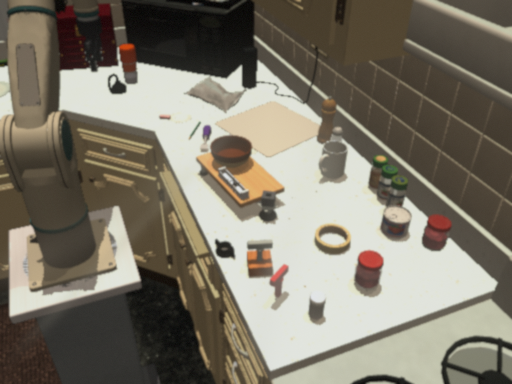

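```bash
cat >> h.py <<'E'
def cloud(cam,c,d,m=None):
    v,u=np.nonzero((d>0)&(m if m is not None else True)); z=d[v,u]
    if cam=='wrist':
        a=(u-c['cx'])/c['fx'];b=(v-c['cy'])/c['fy'];r=np.hypot(a,b)+1e-9
        t=np.tan(r)/r; X=np.c_[a*t*z,b*t*z,z]
    else: X=np.c_[(u-c['cx'])/c['fx']*z,(v-c['cy'])/c['fy']*z,z]
    return X@att(c).T+np.array(c['position']),u,v
def rect(P):
    r=cv2.minAreaRect(P[:,:2].astype(np.float32)); return r
E
python3 - <<'E'
from h import *
for n in("scene","side"):
    c=cal(n);im,d=eyes.get_image(n)
    P,u,v=cloud(n,c,d)
    for nm,x,y,zl,zh in(("key",438,-224,66,100),("red",438,-325,50,100),("head",539,-45,65,90)):
        s=(np.hypot(P[:,0]-x,P[:,1]-y)<42)&(P[:,2]>zl)&(P[:,2]<zh)
        Q=P[s]
        if len(Q)>10: print(n,nm,len(Q),rect(Q),np.percentile(Q[:,2],[5,50,95]))
E
```

```text
scene key 369 ((435.3450927734375, -227.96441650390625), (17.321491241455078, 63.216941833496094), 72.30223846435547) [69.65370983 83.47953995 90.20718359]
scene red 300 ((439.7475891113281, -327.46466064453125), (62.95539855957031, 17.063295364379883), 31.640066146850586) [61.49405855 79.90385544 82.57164935]
scene head 196 ((537.8529052734375, -46.21857452392578), (39.72982406616211, 37.32129669189453), 59.067909240722656) [65.99319233 76.19683939 78.49214224]
side key 241 ((437.5055236816406, -225.78192138671875), (20.161184310913086, 61.16910171508789), 71.70195770263672) [69.31280178 84.8798229  90.6882455 ]
side red 219 ((442.87451171875, -330.4134216308594), (62.59347915649414, 17.03753662109375), 33.352596282958984) [60.7488335  78.54208673 82.85189356]
side head 156 ((538.3302001953125, -47.4852294921875), (41.73259353637695, 36.657352447509766), 58.33009719848633) [67.13689548 76.08159991 79.75680352]
```

Call:
move_arm:
  steps:
    - [0, 0, 0, 0.04, -0.02, 0.02, 0.0854]
    - [0, 0, 0, 0.045, -0.02, 0.02, 0.0854]
    - [0, 0, 0, 0.045, -0.02, 0.02, 0.0854]
    - [0, 0, 0, 0.04, -0.03, 0.01, 0.0854]
    - [0, 0, 0, 0.04, -0.03, 0, 0.0854]

```text
clock: 1.8
eef_pos: [398.5, 503.7, 300.8]
tool_rot: [3.138, 0.001, 2.841]
force: [1.4, 0.0, 0.1]
width: 85.8
gripper_force: 0.0
```

Call:
move_arm:
  steps:
    - [0, 0, 0, 0.02, -0.045, 0, 0.0854]
    - [0, 0, 0, 0.02, -0.045, 0, 0.0854]
    - [0, 0, 0, 0.02, -0.045, 0, 0.0854]
    - [0, 0, 0, 0.02, -0.045, 0, 0.0854]
    - [0, 0, 0, 0.02, -0.045, 0, 0.0854]

```text
clock: 2.3
eef_pos: [497.1, 276.9, 299.0]
tool_rot: [3.141, 0.0, 2.841]
force: [1.8, 0.4, 1.6]
width: 85.5
gripper_force: 0.0
```

Call:
move_arm:
  steps:
    - [0, 0, 0, 0.005, -0.049, 0, 0.0854]
    - [0, 0, 0, 0.005, -0.049, 0, 0.0854]
    - [0, 0, 0, 0.005, -0.049, 0, 0.0854]
    - [0, 0, 0, 0, -0.049, 0, 0.0854]
    - [0, 0, 0, 0, -0.049, 0, 0.0854]

```text
clock: 2.8
eef_pos: [511.3, 31.8, 299.0]
tool_rot: [3.141, 0.001, 2.841]
force: [1.6, 0.2, -0.9]
width: 85.3
gripper_force: 0.0
```

Call:
move_arm:
  steps:
    - [0, 0, 0, 0.0, -0.035, 0, 0.0854]
    - [0, 0, 0, 0, -0.035, -0.03, 0.0854]
    - [0, 0, 0, 0, 0, -0.04, 0.0854]
    - [0, 0, 0, 0, 0, 0, 0.0854]
    - [0, 0, 0, 0, 0, 0, 0.0854]

```text
clock: 3.3
eef_pos: [511.5, -35.5, 229.0]
tool_rot: [3.141, -0.001, 2.842]
force: [0.1, -0.0, -0.2]
width: 85.5
gripper_force: 0.0
```

```bash
python3 - <<'E'
from h import *
n='wrist';s=telemetry.read_state();print(np.round(s['qpos'],2),s['eef_pos'],s['tool_rot'])
c=cal(n);im,d=eyes.get_image(n)
for k in("foot","socket_mouth","ball_center","level_mid","shelf"):find(n,k,c=c)
P,u,v=cloud(n,c,d)
m=(np.hypot(P[:,0]-539,P[:,1]+46)<32)&(P[:,2]>70)&(P[:,2]<90);Q=P[m]
print(len(Q),rect(Q),np.percentile(Q[:,2],[5,50,95]))
cu,cv=int(np.median(u[m])),int(np.median(v[m]));print(cu,cv)
np.savez('w1.npz',im=im,d=d)
crop=im[max(0,cv-70):cv+70,max(0,cu-90):cu+90]
cv2.imwrite('pics/w1.png',cv2.resize(crop,None,fx=4,fy=4,interpolation=cv2.INTER_CUBIC))
E
```

```text
[-0.08  0.44  0.14  1.9  -0.08  0.81  1.37] [511.47038855 -35.54334131 229.03031961] [ 3.14139512e+00 -1.09920202e-03  2.84160129e+00]
wrist foot pinpoint 0.63 [536.9 -51.   49.6]
wrist socket_mouth pinpoint 0.75 [536.8 -43.3  78.6]
wrist ball_center pinpoint 0.6 [473.   37.   73.4]
wrist level_mid pinpoint 0.92 [469.4  53.   72.1]
wrist shelf pinpoint 0.77 [512.9  85.4  -2.3]
998 ((537.7486572265625, -46.38311767578125), (36.081790924072266, 36.5752067565918), 58.19914245605469) [72.61171429 74.18627928 75.40353683]
252 204
```

View pics/w1.png

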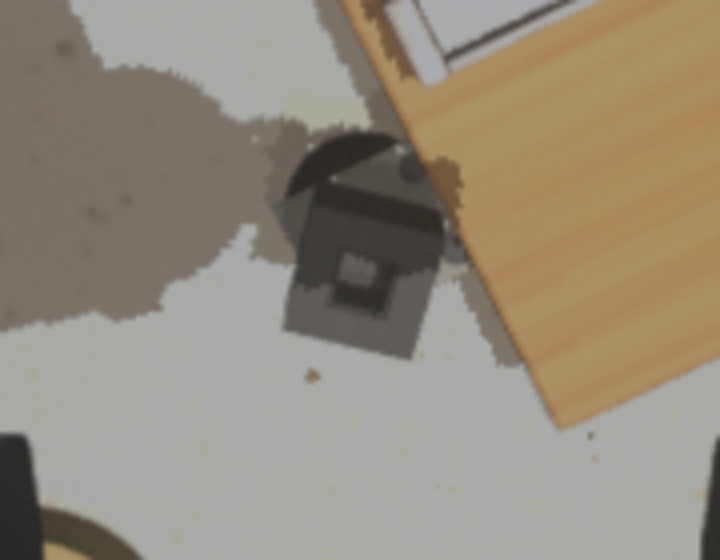

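Call:
move_arm:
  steps:
    - [0, 0, 0, -0.018, -0.045, 0, 0.0854]
    - [0, 0, 0, -0.018, -0.045, 0, 0.0854]
    - [0, 0, 0, -0.018, -0.045, 0, 0.0854]
    - [0, 0, 0, -0.018, -0.045, 0, 0.0854]
    - [0, 0, 0, -0.002, -0.011, -0.03, 0.0854]

```text
clock: 4.1
eef_pos: [437.5, -234.5, 202.2]
tool_rot: [-3.137, 0.009, 2.833]
force: [1.3, -0.7, 0.1]
width: 85.6
gripper_force: 0.0
```

Call:
move_arm:
  steps:
    - [0, 0, 0, 0, 0, 0, 0.0854]
    - [0, 0, 0, 0, 0, 0, 0.0854]

```text
clock: 4.3
eef_pos: [437.8, -226.3, 199.0]
tool_rot: [3.141, -0.001, 2.841]
force: [1.0, 0.2, 0.3]
width: 85.6
gripper_force: 0.0
```

```bash
python3 - <<'E'
from h import *
n='wrist';s=telemetry.read_state();print(np.round(s['qpos'],2),s['eef_pos'],s['tool_rot'])
c=cal(n);im,d=eyes.get_image(n)
for k in("key","stand"):find(n,k,c=c)
P,u,v=cloud(n,c,d)
m=(np.hypot(P[:,0]-437,P[:,1]+226)<42)&(P[:,2]>75)&(P[:,2]<100);Q=P[m]
print(len(Q),rect(Q),np.percentile(Q[:,2],[5,50,95]))
cv2.imwrite('pics/w2.png',im)
E
```

```text
[ 0.32  0.46  0.15  1.99 -0.1   0.71  1.8 ] [ 437.75994913 -226.27867454  199.04220676] [ 3.14071052e+00 -6.44157627e-04  2.84144906e+00]
wrist key pinpoint 0.79 [ 436.9 -223.1    5.3]
wrist key pinpoint 0.78 [ 4.397e+02 -3.319e+02 -2.000e-01]
wrist stand pinpoint 0.74 [ 440.  -223.5   -3.4]
1047 ((435.6848449707031, -225.9323272705078), (13.633772850036621, 60.65788269042969), 73.0898666381836) [83.6274065  86.00901216 87.21565728]
```

View pics/w2.png

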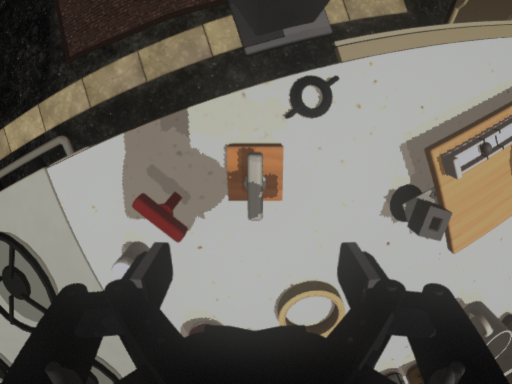

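Call:
move_arm:
  steps:
    - [0, 0, 0, -0.002, 0, -0.04, 0.0854]
    - [0, 0, 0, 0, 0, -0.04, 0.0854]
    - [0, 0, 0, 0, 0, -0.035, 0.0854]
    - [0, 0, 0, 0, 0, -0.015, 0.0854]
    - [0, 0, 0, 0, 0, -0.008, 0.0854]

```text
clock: 4.95
eef_pos: [435.9, -225.8, 59.8]
tool_rot: [3.141, -0.001, 2.843]
force: [0.3, 0.3, -0.4]
width: 85.5
gripper_force: 0.0
```

Call:
move_arm:
  steps:
    - [0, 0, 0, 0, 0, 0, 0.0854]
    - [0, 0, 0, 0, 0, 0, 0.04]
    - [0, 0, 0, 0, 0, 0, 0.0]
    - [0, 0, 0, 0, 0, 0, 0.0]
    - [0, 0, 0, 0, 0, 0, 0.0]

```text
clock: 5.45
eef_pos: [435.9, -227.4, 61.4]
tool_rot: [-3.141, 0.001, 2.841]
force: [-0.7, -0.2, 0.4]
width: 28.3
gripper_force: 0.0
```

Call:
move_arm:
  steps:
    - [0, 0, 0, 0, 0, 0, 0.0]
    - [0, 0, 0, 0, 0, 0, 0.0]
    - [0, 0, 0, 0, 0, 0, 0.0]

```text
clock: 5.75
eef_pos: [436.1, -227.6, 61.5]
tool_rot: [-3.141, 0.002, 2.841]
force: [-0.1, 0.1, 6.3]
width: 17.2
gripper_force: 58.5
```

Call:
move_arm:
  steps:
    - [0, 0, 0, 0, 0, 0, 0.0]
    - [0, 0, 0, 0, 0, 0, 0.0]

```text
clock: 5.95
eef_pos: [436.1, -227.6, 61.5]
tool_rot: [-3.141, 0.002, 2.841]
force: [-0.5, 0.2, 5.4]
width: 17.5
gripper_force: 58.5
```

Call:
move_arm:
  steps:
    - [0, 0, 0, 0, 0, 0.01, 0.0]
    - [0, 0, 0, 0, 0, 0.02, 0.0]
    - [0, 0, 0, 0, 0, 0.03, 0.0]
    - [0, 0, 0, 0, 0, 0.03, 0.0]
    - [0, 0, 0, 0, 0, 0.03, 0.0]

```text
clock: 6.45
eef_pos: [434.9, -227.0, 182.3]
tool_rot: [3.142, -0.001, 2.841]
force: [0.9, -0.5, -0.5]
width: 17.5
gripper_force: 58.8
```

Call:
move_arm:
  steps:
    - [0, 0, -7, 0.018, 0.045, 0.02, 0.0]
    - [0, 0, -7, 0.018, 0.045, 0, 0.0]
    - [0, 0, -0.6, 0.018, 0.045, 0, 0.0]
    - [0, 0, 0, 0.018, 0.025, 0, 0.0]
    - [0, 0, 0, 0, 0, 0, 0.0]

```text
clock: 6.95
eef_pos: [509.0, -63.6, 200.2]
tool_rot: [3.138, 0.001, 2.595]
force: [-0.6, 0.6, -1.9]
width: 17.3
gripper_force: 58.8
```

```bash
python3 - <<'E'
from h import *
n='wrist';s=telemetry.read_state();print(np.round(s['qpos'],2),s['eef_pos'],s['tool_rot'],s['width'],s['force'])
Rt=R.from_euler('xyz',s['tool_rot']).as_matrix();tp=np.array(s['eef_pos'])
for n in('wrist','scene','side'):
    c=cal(n);im,d=eyes.get_image(n)
    find(n,'key',c=c);find(n,'socket_mouth',c=c)
    P,u,v=cloud(n,c,d)
    L=(P-tp)@Rt  # tool frame
    if n!='wrist':
        m=(np.abs(L[:,0])<10)&(np.abs(L[:,1])<12)&(L[:,2]>5)&(L[:,2]<60)
        Q=L[m];print(n,m.sum(), 'zmax',np.percentile(Q[:,2],[50,98]))
        for a,b in((5,20),(20,30),(30,40),(40,60)):
            q=Q[(Q[:,2]>a)&(Q[:,2]<b)]
            if len(q)>5: print(a,b,len(q),np.round(q.mean(0),1))
        cu,cv=int(np.median(u[m])),int(np.median(v[m]))
        cv2.imwrite('pics/k_%s.png'%n,cv2.resize(im[cv-70:cv+70,cu-90:cu+90],None,fx=4,fy=4))
a,b=[cv2.imread('pics/k_%s.png'%n) for n in('scene','side')]
cv2.imwrite('pics/k.png',cv2.resize(np.hstack([a,b]),(800,311)))
E
```

```text
[-0.09  0.48  0.23  1.94 -0.16  0.74  1.26] [509.04922858 -63.61783599 200.24874623] [3.13815637e+00 5.41182453e-04 2.59457225e+00] 17.304010878926153 [-0.63744558  0.55606333 -1.87481468]
wrist key pinpoint 0.95 [512.5 -63.6 146.4]
wrist key pinpoint 0.81 [ 440.4 -331.3    0.6]
wrist socket_mouth pinpoint 0.65 [537.7 -41.8  76.4]
scene key pinpoint 0.9 [ 439.1 -326.8    2.1]
scene key pinpoint 0.8 [506.1 -69.3 153.3]
scene socket_mouth pinpoint 0.56 [538.4 -42.6  79.3]
scene 96 zmax [28.27163472 50.509182  ]
5 20 29 [ 1.4 -9.  13.2]
20 30 21 [ 1.2 -9.5 24.8]
30 40 23 [ 1.  -9.4 34.7]
40 60 23 [ 0.3 -9.1 46. ]
side key pinpoint 0.59 [508.4 -69.4 148.1]
side key pinpoint 0.58 [ 443.1 -330.1    1.3]
side key pinpoint 0.37 [538.7 -47.   71.8]
side socket_mouth pinpoint 0.47 [538.1 -45.5  70.4]
side 36 zmax [35.00602248 53.01430556]
5 20 8 [ -2.6 -10.5  12.4]
30 40 10 [ -3.3 -10.5  35.2]
40 60 13 [ -2.8 -10.2  46.3]
```

View pics/k.png

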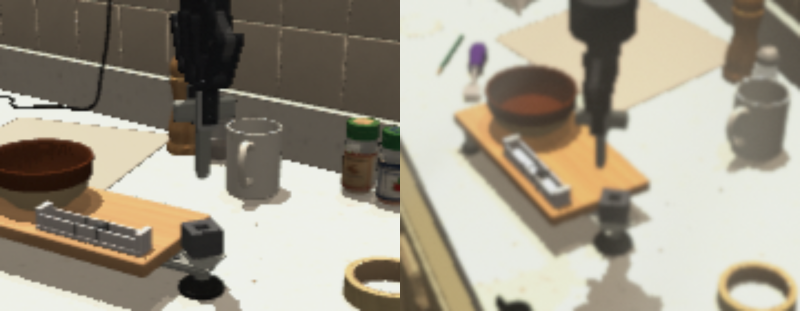

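```bash
python3 - <<'E'
from h import *
n='wrist';s=telemetry.read_state()
Rt=R.from_euler('xyz',s['tool_rot']).as_matrix();tp=np.array(s['eef_pos'])
c=cal(n);im,d=eyes.get_image(n)
P,u,v=cloud(n,c,d);L=(P-tp)@Rt
print('cam in tool',(np.array(c['position'])-tp)@Rt)
m=(np.abs(L[:,0])<45)&(np.abs(L[:,1])<14)&(L[:,2]>-35)&(L[:,2]<65)
for a in range(-35,65,5):
    q=L[m&(L[:,2]>=a)&(L[:,2]<a+5)]
    if len(q)>5: print(a,len(q),'x',np.round(np.percentile(q[:,0],[3,50,97]),1),'y',np.round(np.percentile(q[:,1],[3,50,97]),1))
k=finder.cut_out(n,'key')
for kk in k[:2]:
    mm=kk['mask'];Pq,uu,vv=cloud(n,c,d,mm);Lq=(Pq-tp)@Rt;print(kk['confidence'],mm.sum(),np.round(np.median(Lq,0),1))
cu,cv=int(np.median(u[m])),int(np.median(v[m]));print(cu,cv)
cv2.imwrite('pics/w3.png',cv2.resize(im[max(0,cv-100):cv+100,max(0,cu-130):cu+130],None,fx=3,fy=3))
mm=(np.hypot(P[:,0]-539,P[:,1]+46)<32)&(P[:,2]>70)&(P[:,2]<90)
print(rect(P[mm]))
E
```

```text
cam in tool [  74.63924013   -0.36105261 -140.93834784]
-35 267 x [-9.  10.8 11.8] y [-13.4  -8.8  13.3]
-30 866 x [-25.9   7.8  26.9] y [-11.9   0.2  11.9]
-25 2874 x [-27.    7.7  29.9] y [-8.7 -1.6  8.5]
-20 273 x [-6.6 11.5 30.7] y [-12.9   0.3  13.1]
-15 229 x [-8.3 11.5 30.7] y [-13.1  -0.2  13.2]
-10 234 x [-5.4 11.1 30.6] y [-13.5   5.7  13.2]
-5 101 x [-7.5 10.9 11.6] y [-13.    8.   13.5]
0.85 1090 [ -78.6 -249.1  131.6]
0.58 3760 [  7.2  -0.7 -24.3]
254 257
((537.8836669921875, -46.500648498535156), (35.915435791015625, 37.11251449584961), 57.98588943481445)
```

View pics/w3.png

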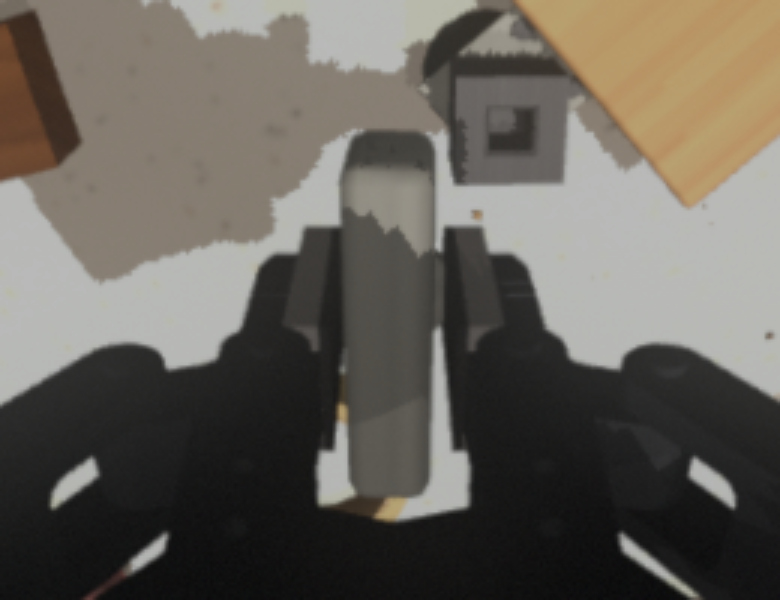

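```bash
python3 - <<'E'
from h import *
n='wrist';c=cal(n)
s=telemetry.read_state();Rt=R.from_euler('xyz',s['tool_rot']).as_matrix();tp=np.array(s['eef_pos'])
im,d=eyes.get_image(n)
P,u,v=cloud(n,c,d);L=(P-tp)@Rt
m=(np.abs(L[:,1])<11)&(L[:,2]>-30)&(L[:,2]<-23)
for a,b in((13,22),(22,30)):
    q=L[m&(L[:,0]>a)&(L[:,0]<b)];print(a,b,np.round(np.percentile(q[:,1],[2,50,98]),1),np.median(q[:,2]))
for px,py in((294.7,200.3),(294,200.3)):
    a=(px-c['cx'])/c['fx'];b=(py-c['cy'])/c['fy'];r=np.hypot(a,b)
    ray=att(c)@np.array([a/r*np.sin(r),b/r*np.sin(r),np.cos(r)])
    p=np.array(c['position']);print(p+ray*(76-p[2])/ray[2])
E
```

```text
13 22 [-7.6 -1.1  5. ] -24.491248479069398
22 30 [-7.1 -1.1  4.8] -24.41382548241554
[537.80853191 -45.2150244   76.        ]
[537.45315104 -45.78190586  76.        ]
```

Call:
move_arm:
  steps:
    - [0, 0, -0.7, 0.0293, 0.0187, 0, 0.0]
    - [0, 0, 0, 0, 0, -0.03, 0.0]
    - [0, 0, 0, 0, 0, -0.03, 0.0]
    - [0, 0, 0, 0, 0, 0, 0.0]
    - [0, 0, 0, 0, 0, 0, 0.0]

```text
clock: 8.05
eef_pos: [535.7, -50.9, 139.9]
tool_rot: [-3.141, -0.001, 2.573]
force: [0.5, -0.3, -1.0]
width: 16.7
gripper_force: 58.9
```

```bash
python3 - <<'E'
from h import *
s=telemetry.read_state();print(s['eef_pos'],s['tool_rot'],s['force'])
Rt=R.from_euler('xyz',s['tool_rot']).as_matrix();tp=np.array(s['eef_pos'])
o=[]
for n in('scene','side'):
    c=cal(n);im,d=eyes.get_image(n)
    P,u,v=cloud(n,c,d)
    for a,b in((66,82),(84,100),(100,112)):
        q=P[(np.hypot(P[:,0]-538,P[:,1]+46)<28)&(P[:,2]>a)&(P[:,2]<b)]
        print(n,a,b,len(q),q.mean(0).round(1) if len(q) else '',rect(q) if len(q)>4 else '')
    p=(np.array([538,-46,85])-np.array(c['position']))@att(c);x=int(c['fx']*p[0]/p[2]+c['cx']);y=int(c['fy']*p[1]/p[2]+c['cy'])
    o.append(cv2.resize(im[y-40:y+40,x-50:x+50],None,fx=4,fy=4,interpolation=cv2.INTER_CUBIC))
cv2.imwrite('pics/ins.png',np.hstack(o))
E
```

```text
[535.71988739 -50.88650819 139.91305959] [-3.14092326e+00 -7.92969012e-04  2.57331043e+00] [ 0.47743151 -0.28633699 -0.95565917]
scene 66 82 184 [533.4 -50.   74.6] ((538.278564453125, -46.45399856567383), (39.63199996948242, 37.873313903808594), 56.956302642822266)
scene 84 100 23 [534.3 -52.2  94.5] ((533.929931640625, -51.786468505859375), (8.438092231750488, 15.43826961517334), 18.344812393188477)
scene 100 112 35 [533.8 -53.1 105.9] ((535.2604370117188, -52.055267333984375), (9.943763732910156, 13.782293319702148), 41.752132415771484)
side 66 82 139 [536.7 -51.7  75.2] ((538.2277221679688, -47.92655944824219), (41.010650634765625, 36.865264892578125), 58.35466384887695)
side 84 100 14 [536.8 -54.4  95.3] ((536.9578857421875, -54.53806686401367), (4.536352157592773, 11.092061996459961), 64.39021301269531)
side 100 112 18 [536.6 -54.6 106.4] ((536.4124145507812, -55.424713134765625), (5.220973014831543, 11.371548652648926), 73.99942016601562)
```

View pics/ins.png

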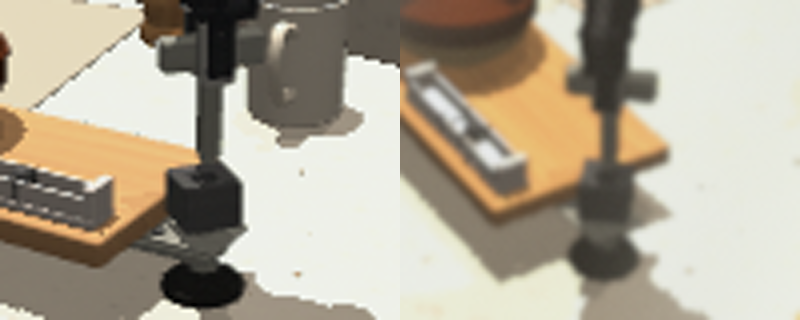

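Call:
move_arm:
  steps:
    - [0, 0, 0.5, 0.0026, 0.006, 0, 0.0]
    - [0, 0, 0, 0, 0, 0, 0.0]
    - [0, 0, 0, 0, 0, 0, 0.0]

```text
clock: 8.45
eef_pos: [539.0, -44.1, 140.5]
tool_rot: [3.141, 0.001, 2.583]
force: [-0.7, 0.4, -1.4]
width: 17.6
gripper_force: 58.9
```

```bash
python3 - <<'E'
from h import *
s=telemetry.read_state();print(s['eef_pos'],s['tool_rot'],s['force'])
Rt=R.from_euler('xyz',s['tool_rot']).as_matrix();tp=np.array(s['eef_pos'])
for n in('scene','side','wrist'):
    c=cal(n);im,d=eyes.get_image(n);P,u,v=cloud(n,c,d);L=(P-tp)@Rt
    q=L[(np.abs(L[:,0])<11)&(np.abs(L[:,1])<13)&(L[:,2]>10)&(L[:,2]<50)]
    if n!='wrist':print(n,'shank tool',np.median(q,0).round(1))
    q=P[(np.hypot(P[:,0]-538,P[:,1]+46)<29)&(P[:,2]>66)&(P[:,2]<82)];H=(np.array([*rect(q)[0],76])-tp)@Rt
    print(n,len(q),'head in tool',H.round(1),rect(q))
    if n=='wrist':
        m=(np.abs(L[:,1])<11)&(L[:,2]>-30)&(L[:,2]<-23)&(L[:,0]>13)&(L[:,0]<30);print('bar',np.percentile(L[m][:,1],[2,98]),L[(abs(L[:,1])<5)&(abs(L[:,2]+15)<8)][:,0].max())
E
```

```text
[539.00586318 -44.14056226 140.50902745] [3.14071868e+00 9.57844734e-04 2.58327034e+00] [-0.68555325  0.36279792 -1.4353149 ]
scene shank tool [ 1.5 -3.9 28.7]
scene 187 head in tool [ 0.5 -2.8 64.5] ((537.1704711914062, -46.23639678955078), (41.545536041259766, 36.53121566772461), 57.916168212890625)
side shank tool [-2.4 -3.8 29.3]
side 144 head in tool [-1.5 -3.4 64.5] ((538.5358276367188, -47.7542610168457), (41.78150177001953, 36.24617004394531), 58.77622985839844)
wrist 1424 head in tool [ 0.1 -2.5 64.5] ((537.6796875, -46.21661376953125), (36.1153450012207, 36.675418853759766), 58.26374435424805)
bar [-7.65161562  4.40232342] 31.12858336778696
```

```bash
python3 - <<'E'
from h import *
s=telemetry.read_state();print(s['eef_pos'],s['tool_rot'],s['force'])
Rt=R.from_euler('xyz',s['tool_rot']).as_matrix();tp=np.array(s['eef_pos'])
for n in('scene','side'):
    c=cal(n);im,d=eyes.get_image(n);P,u,v=cloud(n,c,d);L=(P-tp)@Rt
    for nm,z0,z1,w in(('shank',12,48,14),('head',70,84,26)):
        q=L[(np.abs(L[:,0])<w)&(np.abs(L[:,1])<w+2)&(L[:,2]>z0)&(L[:,2]<z1)]
        print(n,nm,len(q),'x',np.percentile(q[:,0],[3,50,97]).round(1),'y',np.percentile(q[:,1],[5,25,50,75,95]).round(1))
E
```

```text
[538.52525707 -44.64746817 140.05836742] [3.14148874e+00 2.31397375e-04 2.58243444e+00] [-0.30469293  0.16656075 -1.12156729]
scene shank 85 x [-5.8  1.2  5.5] y [-6.4 -5.2 -4.1 -2.8  2.6]
scene head 115 x [-17.3   8.   22.4] y [-21.  -19.9 -18.6  -4.8  19.9]
side shank 49 x [-7.9 -2.4  2.9] y [-6.8 -5.  -3.9 -2.7 -0.1]
side head 70 x [-19.8  -0.7  22.6] y [-21.6 -19.8 -18.  -15.7  14.7]
```

Call:
move_arm:
  steps:
    - [0, 0, 0, -0.001, -0.0015, -0.003, 0.0]
    - [0, 0, 0, 0, 0, -0.003, 0.0]
    - [0, 0, 0, 0, 0, -0.003, 0.0]
    - [0, 0, 0, 0, 0, -0.002, 0.0]
    - [0, 0, 0, 0, 0, 0, 0.0]

```text
clock: 9.2
eef_pos: [537.2, -46.1, 128.3]
tool_rot: [-3.141, -0.001, 2.582]
force: [0.0, -0.4, -0.2]
width: 17.5
gripper_force: 58.9
```

Call:
move_arm:
  steps:
    - [0, 0, 0, 0, 0, -0.002, 0.0]
    - [0, 0, 0, 0, 0, -0.002, 0.0]
    - [0, 0, 0, 0, 0, 0, 0.0]

```text
clock: 9.5
eef_pos: [537.3, -46.0, 124.6]
tool_rot: [-3.141, -0.0, 2.583]
force: [-0.5, -0.0, -0.1]
width: 17.4
gripper_force: 58.9
```

Call:
move_arm:
  steps:
    - [0, 0, 0, 0, 0, -0.002, 0.0]
    - [0, 0, 0, 0, 0, -0.002, 0.0]
    - [0, 0, 0, 0, 0, 0, 0.0]

```text
clock: 9.8
eef_pos: [537.8, -46.3, 121.0]
tool_rot: [3.141, 0.001, 2.582]
force: [-0.5, -0.1, 3.3]
width: 17.2
gripper_force: 59.2
```

Call:
move_arm:
  steps:
    - [0, 0, 0, 0, 0, -0.002, 0.0]
    - [0, 0, 0, 0, 0, -0.002, 0.0]
    - [0, 0, 0, 0, 0, 0, 0.0]

```text
clock: 10.1
eef_pos: [537.2, -46.4, 116.6]
tool_rot: [-3.141, -0.0, 2.582]
force: [-0.1, -1.2, -1.5]
width: 17.4
gripper_force: 59.2
```

Call:
move_arm:
  steps:
    - [0, 0, 0, 0, 0, -0.002, 0.0]
    - [0, 0, 0, 0, 0, -0.002, 0.0]
    - [0, 0, 0, 0, 0, 0, 0.0]

```text
clock: 10.4
eef_pos: [536.8, -46.1, 112.1]
tool_rot: [-3.141, -0.001, 2.582]
force: [-0.3, -0.7, -1.4]
width: 17.2
gripper_force: 59.1
```

Call:
move_arm:
  steps:
    - [0, 0, 0, 0, 0, -0.002, 0.0]
    - [0, 0, 0, 0, 0, -0.001, 0.0]
    - [0, 0, 0, 0, 0, 0, 0.0]

```text
clock: 10.7
eef_pos: [537.4, -46.2, 109.7]
tool_rot: [-3.141, -0.0, 2.582]
force: [-0.8, -2.2, -1.0]
width: 17.5
gripper_force: 59.2
```

Call:
move_arm:
  steps:
    - [0, 0, 0, 0, 0, -0.001, 0.0]
    - [0, 0, 0, 0, 0, -0.001, 0.0]
    - [0, 0, 0, 0, 0, 0, 0.0]

```text
clock: 11.0
eef_pos: [537.6, -46.3, 108.0]
tool_rot: [3.142, 0.0, 2.582]
force: [-1.5, -2.2, 3.1]
width: 17.4
gripper_force: 59.5
```

Contact with the floor is near; now press down.

Call:
move_arm:
  steps:
    - [0, 0, 0, 0, 0, -0.002, 0.0]
    - [0, 0, 0, 0, 0, -0.002, 0.0]
    - [0, 0, 0, 0, 0, 0, 0.0]

```text
clock: 11.3
eef_pos: [537.6, -46.3, 103.8]
tool_rot: [-3.142, 0.0, 2.582]
force: [-1.7, -1.9, 5.2]
width: 17.2
gripper_force: 59.7
```

Call:
move_arm:
  steps:
    - [0, 0, 0, 0, 0, -0.001, 0.0]
    - [0, 0, 0, 0, 0, -0.001, 0.0]
    - [0, 0, 0, 0, 0, 0, 0.0]

```text
clock: 11.6
eef_pos: [538.6, -46.6, 103.0]
tool_rot: [3.141, 0.002, 2.582]
force: [-2.8, -4.0, 13.5]
width: 16.9
gripper_force: 60.3
```

Call:
move_arm:
  steps:
    - [0, 0, 0, 0, 0, -0.0005, 0.0]
    - [0, 0, 0, 0, 0, 0, 0.0]
    - [0, 0, 0, 0, 0, 0, 0.0]
    - [0, 0, 0, 0, 0, 0, 0.0]
    - [0, 0, 0, 0, 0, 0, 0.0]

```text
clock: 12.1
eef_pos: [538.8, -46.7, 102.9]
tool_rot: [3.14, 0.003, 2.582]
force: [-3.5, -2.8, 15.3]
width: 17.4
gripper_force: 60.5
```

Call:
move_arm:
  steps:
    - [0, 0, 0, 0, 0, 0, 0.0]
    - [0, 0, 0, 0, 0, 0, 0.0]
    - [0, 0, 0, 0, 0, 0, 0.0]
    - [0, 0, 0, 0, 0, 0, 0.0]
    - [0, 0, 0, 0, 0, 0, 0.0]

```text
clock: 12.6
eef_pos: [538.8, -46.7, 102.9]
tool_rot: [3.14, 0.003, 2.582]
force: [-3.2, -2.5, 15.2]
width: 17.5
gripper_force: 60.5
```

```bash
cat >> h.py <<'E'
def ball(pic=None):
    s=telemetry.read_state();print(s['eef_pos'].round(1),s['tool_rot'].round(3),s['force'].round(1))
    yd=np.array([-.5,.866])
    o=[]
    for n in('scene','side','wrist'):
        c=cal(n);im,d=eyes.get_image(n)
        find(n,'ball_center',c=c);find(n,'level_mid',c=c)
        p=(np.array([468,50,74])-np.array(c['position']))@att(c)
        if n=='wrist':
            r=np.hypot(p[0],p[1]);th=np.arctan2(r,p[2]);f=c['fx']*th/r;x,y=int(p[0]*f+c['cx']),int(p[1]*f+c['cy'])
        else: x,y=int(c['fx']*p[0]/p[2]+c['cx']),int(c['fy']*p[1]/p[2]+c['cy'])
        x=min(max(x,45),467);y=min(max(y,45),339)
        o.append(cv2.resize(im[y-45:y+45,x-45:x+45],(266,266),interpolation=cv2.INTER_CUBIC))
    if pic: cv2.imwrite('pics/%s.png'%pic,np.hstack(o))
E
python3 -c "
from h import *
ball('l1')"
```

```text
[538.8 -46.7 102.9] [3.140e+00 3.000e-03 2.582e+00] [-3.2 -2.5 15.2]
scene ball_center pinpoint 0.41 [473.5  18.8  76.3]
scene ball_center pinpoint 0.19 [474.   45.2  70.2]
scene level_mid pinpoint 0.92 [468.8  48.3  76. ]
side ball_center pinpoint 0.37 [476.2  13.   73.3]
side level_mid pinpoint 0.77 [466.2  51.8  70.5]
wrist ball_center pinpoint 0.76 [474.7  13.5  70.9]
wrist level_mid pinpoint 0.66 [466.6  50.3  72.7]
wrist level_mid pinpoint 0.65 [514.1  89.4   1. ]
```

View pics/l1.png

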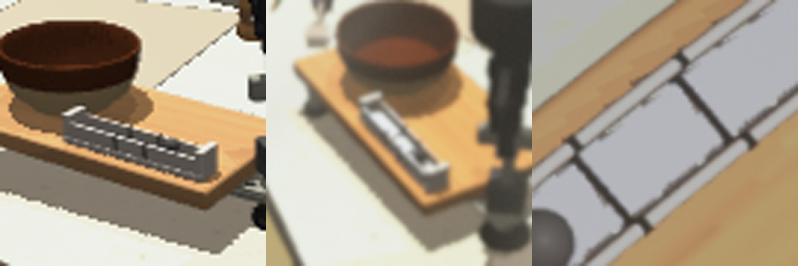

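Call:
move_arm:
  steps:
    - [0, 0, -6, 0, 0, 0, 0.0]
    - [0, 0, -6, 0, 0, 0, 0.0]
    - [0, 0, -6, 0, 0, 0, 0.0]
    - [0, 0, -6, 0, 0, 0, 0.0]
    - [0, 0, 0, 0, 0, 0, 0.0]

```text
clock: 13.55
eef_pos: [538.2, -46.7, 102.8]
tool_rot: [3.14, 0.002, 2.161]
force: [-3.3, -3.7, 16.8]
width: 17.3
gripper_force: 60.7
```

Forces stay small; continue.

Call:
move_arm:
  steps:
    - [0, 0, -6, 0, 0, 0, 0.0]
    - [0, 0, -6, 0, 0, 0, 0.0]
    - [0, 0, -6, 0, 0, 0, 0.0]
    - [0, 0, 0, 0, 0, 0, 0.0]
    - [0, 0, 0, 0, 0, 0, 0.0]

```text
clock: 14.05
eef_pos: [538.1, -46.3, 102.8]
tool_rot: [3.14, 0.001, 1.85]
force: [-4.2, -3.1, 17.8]
width: 17.3
gripper_force: 60.7
```

Call:
move_arm:
  steps:
    - [0, 0, -6, 0, 0, 0, 0.0]
    - [0, 0, -6, 0, 0, 0, 0.0]
    - [0, 0, -6, 0, 0, 0, 0.0]
    - [0, 0, 0, 0, 0, 0, 0.0]
    - [0, 0, 0, 0, 0, 0, 0.0]

```text
clock: 14.55
eef_pos: [538.2, -46.0, 102.8]
tool_rot: [3.14, -0.001, 1.536]
force: [-3.6, -1.8, 17.3]
width: 17.5
gripper_force: 60.8
```

Call:
move_arm:
  steps:
    - [0, 0, 0, 0, 0, 0, 0.0]
    - [0, 0, 0, 0, 0, 0, 0.0]
    - [0, 0, 0, 0, 0, 0, 0.0]
    - [0, 0, 0, 0, 0, 0, 0.0]
    - [0, 0, 0, 0, 0, 0, 0.0]

```text
clock: 15.05
eef_pos: [538.2, -46.0, 102.8]
tool_rot: [3.14, -0.001, 1.536]
force: [-3.8, -1.0, 17.6]
width: 17.0
gripper_force: 60.8
```

Call:
move_arm:
  steps:
    - [0, 0, 0, 0, 0, 0, 0.0]
    - [0, 0, 0, 0, 0, 0, 0.0]
    - [0, 0, 0, 0, 0, 0, 0.0]
    - [0, 0, 0, 0, 0, 0, 0.0]
    - [0, 0, 0, 0, 0, 0, 0.0]

```text
clock: 15.55
eef_pos: [538.2, -46.0, 102.8]
tool_rot: [3.14, -0.001, 1.536]
force: [-3.3, -0.2, 17.3]
width: 17.6
gripper_force: 60.8
```

```bash
python3 -c "
from h import *
ball('l2')"
```

```text
[538.2 -46.  102.8] [ 3.140e+00 -1.000e-03  1.536e+00] [-3.3 -0.2 17.3]
scene ball_center pinpoint 0.7 [536.2 -41.5  53.3]
scene ball_center pinpoint 0.43 [471.2  40.9  75.3]
scene level_mid pinpoint 0.74 [466.7  48.8  75.3]
side level_mid pinpoint 0.55 [464.9  51.5  74.6]
side level_mid pinpoint 0.16 [539.8 -45.1  68.3]
wrist ball_center pinpoint 0.83 [470.9  37.   77. ]
wrist level_mid pinpoint 0.95 [465.8  52.2  74.9]
```

View pics/l2.png

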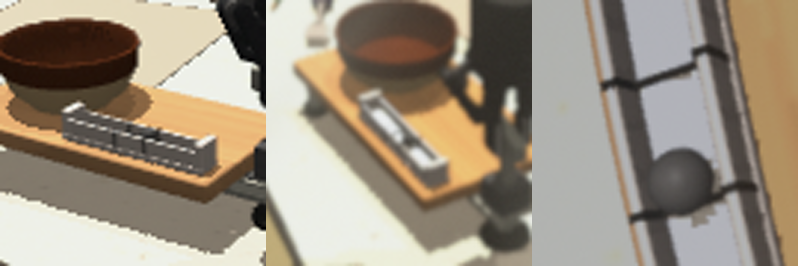

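Call:
move_arm:
  steps:
    - [0, 0, -6, 0, 0, 0, 0.0]
    - [0, 0, -6, 0, 0, 0, 0.0]
    - [0, 0, -6, 0, 0, 0, 0.0]
    - [0, 0, -3, 0, 0, 0, 0.0]
    - [0, 0, 0, 0, 0, 0, 0.0]

```text
clock: 16.5
eef_pos: [538.5, -45.7, 102.8]
tool_rot: [3.14, -0.002, 1.169]
force: [-3.1, -0.7, 18.4]
width: 17.3
gripper_force: 60.7
```

Call:
move_arm:
  steps:
    - [0, 0, 0, 0, 0, 0, 0.0]
    - [0, 0, 0, 0, 0, 0, 0.0]
    - [0, 0, 0, 0, 0, 0, 0.0]
    - [0, 0, 0, 0, 0, 0, 0.0]
    - [0, 0, 0, 0, 0, 0, 0.0]

```text
clock: 17.0
eef_pos: [538.5, -45.7, 102.8]
tool_rot: [3.14, -0.002, 1.169]
force: [-3.8, -0.5, 17.0]
width: 17.2
gripper_force: 60.7
```

Call:
move_arm:
  steps:
    - [0, 0, 0, 0, 0, 0, 0.0]
    - [0, 0, 0, 0, 0, 0, 0.0]
    - [0, 0, 0, 0, 0, 0, 0.0]
    - [0, 0, 0, 0, 0, 0, 0.0]
    - [0, 0, 0, 0, 0, 0, 0.0]

```text
clock: 17.5
eef_pos: [538.5, -45.6, 102.8]
tool_rot: [3.14, -0.002, 1.17]
force: [-3.0, 0.3, 18.4]
width: 17.3
gripper_force: 60.7
```

Call:
move_arm:
  steps:
    - [0, 0, 0, 0, 0, 0, 0.0]
    - [0, 0, 0, 0, 0, 0, 0.0]
    - [0, 0, 0, 0, 0, 0, 0.0]
    - [0, 0, 0, 0, 0, 0, 0.0]
    - [0, 0, 0, 0, 0, 0, 0.0]

```text
clock: 18.0
eef_pos: [538.5, -45.7, 102.8]
tool_rot: [3.14, -0.002, 1.17]
force: [-2.8, -1.0, 16.8]
width: 17.3
gripper_force: 60.7
```

```bash
python3 -c "
from h import *
ball('l3')"
```

```text
[538.5 -45.7 102.8] [ 3.14e+00 -2.00e-03  1.17e+00] [-2.8 -1.  16.8]
scene ball_center pinpoint 0.49 [466.   48.9  79.6]
scene level_mid pinpoint 0.57 [467.7  46.9  77.1]
side level_mid pinpoint 0.79 [467.9  49.9  75. ]
wrist ball_center pinpoint 0.79 [468.8  48.2  75.5]
wrist level_mid pinpoint 0.72 [466.   51.6  77.7]
```

View pics/l3.png

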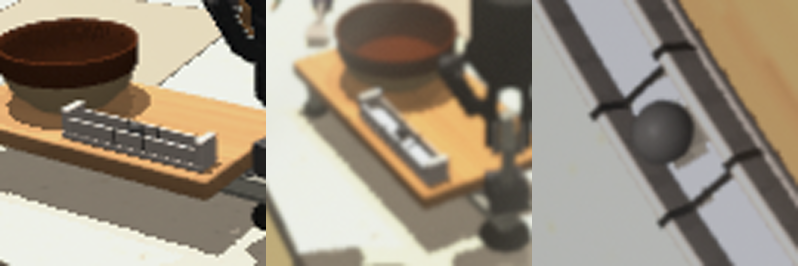

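Call:
move_arm:
  steps:
    - [0, 0, 0, 0, 0, 0, 0.0]
    - [0, 0, 0, 0, 0, 0, 0.0]
    - [0, 0, 0, 0, 0, 0, 0.0]
    - [0, 0, 0, 0, 0, 0, 0.0]
    - [0, 0, 0, 0, 0, 0, 0.0]

```text
clock: 18.95
eef_pos: [538.5, -45.6, 102.8]
tool_rot: [3.14, -0.002, 1.17]
force: [-3.7, 0.1, 18.5]
width: 17.6
gripper_force: 60.7
```

Call:
move_arm:
  steps:
    - [0, 0, 0, 0, 0, 0, 0.0]
    - [0, 0, 0, 0, 0, 0, 0.0]
    - [0, 0, 0, 0, 0, 0, 0.0]
    - [0, 0, 0, 0, 0, 0, 0.0]
    - [0, 0, 0, 0, 0, 0, 0.0]

```text
clock: 19.45
eef_pos: [538.4, -45.7, 102.8]
tool_rot: [3.14, -0.002, 1.17]
force: [-3.1, -0.5, 16.8]
width: 17.2
gripper_force: 60.7
```

```bash
python3 -c "
from h import *
ball('l4')
a,b=[cv2.imread('pics/%s.png'%x)[:,532:].astype(int) for x in('l3','l4')]
print('wrist change',abs(a-b).mean(),abs(a-b).max())
ctrl.finish_job()"
```

```text
[538.4 -45.7 102.8] [ 3.14e+00 -2.00e-03  1.17e+00] [-3.1 -0.5 16.8]
scene ball_center pinpoint 0.47 [465.7  51.5  80.8]
scene level_mid pinpoint 0.96 [467.1  45.   78.2]
side level_mid pinpoint 0.84 [467.7  49.4  74.8]
wrist ball_center pinpoint 0.68 [468.9  49.9  77.6]
wrist level_mid pinpoint 0.81 [465.7  51.8  79.5]
wrist change 0.4537518608551454 23
the job is handed in; nothing more can be done
```

The job is handed in: the key stands home in the socket, gripped and pressed down with about 17 N, and the ball rests between the marks, within about 5 mm of the middle by the camera readings, at 19.5 s on the clock.

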